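Raise the webcam mast to its second stop and hold it there

TASK

The webcam on the desk stands on a short telescoping mast, folded down for transport. Swing the steel hasp up off the top of the camera and all the way over to the back, then squeeze the release button in the side of the camera and pull the camera straight up, past the first stop, until the mast is fully out at its second stop. It sinks if let go, so finish still gripping the camera and holding the mast fully extended, and leave the other things on the desk where they are.

Things in the scene. Friction and masses are not known exactly. Their poses are not given: they have to be found in the camera images.
- mast: webcam mast: round dark steel foot 110 mm across, 18 mm thick, fixed to the desk; aluminium tube from its middle up to z 79 mm; steel post (two legs, 30 mm wide, top z 119 mm) 43 mm behind the tube (+x) carries the hasp. Origin: centre of the underside, on the tube's axis. x points from the lens side to the hasp post, y across, z up; it stands with the hasp post towards the robot or to the right
- camera_head: black camera head: block 42 (mast x) by 30 (mast y) by 37 mm high on the tube's axis, camera pod 46 mm wide, 26 mm high on its -x face, lens 43 mm from the axis, pod top 10 mm below the closed hasp's plate. Release button in the +y side. Origin on the tube's axis 19.5 mm below head_grip; axes as the mast's
- head_grip (a point): middle of the camera head on the tube's axis, level with the button's middle; 100 mm above the desk when down, 200 mm when fully out. Grip here, closing along mast y across the button: 37 mm wide with the button out, 31 mm pressed. The closed hasp lies 2 mm over the block's top
- button (a joint): release button: black key 20 mm wide, 18 mm high, mid +y side of the head, standing 7 mm out. m: 0 = out, 0.006 = fully in; sprung, 2.4 N to start, 6 N fully in (a pinch of 12 N or more across the head presses it). Pressed less than 0.003 it locks the mast in its lowest position; higher up it no longer matters for pulling up
- upper_tube (a joint): how far the upper tube (with the camera) is drawn out of the lower one, m, 0 = down, 0.05 = its end, which is the first stop; slides easily (about 2 N to lift camera and tube) and sinks if let go; if dropped with the button out it comes to rest on the latch at about 0.012
- lower_tube (a joint): how far the lower tube is drawn out of the fixed outer tube, m, 0 = down, 0.05 = its end, the second stop; stiffer (about 6 to 7 N altogether to pull it), so it follows only after the upper tube has reached its end. Fully out both read 0.05, camera raised by 100 mm
- hasp (a joint): angle of the hasp, rad: 0 = lying level over the camera head with the head's staple through its slot, 1.57 = standing upright, 2.8 = thrown right over to the back (end stop); it turns freely, past about 1.9 it falls open by itself and before about 1.2 it falls shut
- hasp_hinge (a point): middle of the hasp's hinge pin, at mast (0.040, 0, 0.122); the pin runs along mast y. The hasp is a steel plate 4 mm thick and 25 mm wide for 51 mm from the pin, then a tongue 10 mm wide to 79 mm from the pin
- hasp_fin (a point): where to pinch the hasp: a point in the upright fin at the end of its tongue, 71 mm from the pin towards the lens and 22 mm above the plate's mid-plane (144 mm above the desk when closed). The fin is 10 mm thick (along mast y, the direction to pinch), 16 mm long, and reaches 34 mm above the plate's mid-plane
- mouse_black: bystander: black computer mouse 107x59x36 mm, origin at the centre of its underside
- eraser: bystander: blue and white eraser 21x52x12 mm lying near the mast's foot, origin at the centre of its underside
- usb_stick: bystander: orange USB stick 18x56x8 mm lying near the mast's foot, origin at the centre of its underside
- stapler: bystander: stapler 34x137x47 mm, origin at the centre of its underside
- tape_roll: bystander: dark roll of tape 55x53x19 mm, origin at the centre of its underside
- marker: bystander: red and white marker 17x135x16 mm, origin at the centre of its underside
Things that resemble listed ones, but are neither listed nor needed, are in the scene too. Several things look just like the mast: the one meant starts farthest to the robot's left.

How it is judged (in metres and radians):
On the way:
1. the hasp is swung off the camera and over to the back, with the mast still down (value of joint hasp above 2.2 rad and value of joint each of upper_tube, lower_tube below 0.008 m), for 0.1 s.
At the end, for the whole second after the job is handed in: upper and lower tube both drawn out more than 46 mm of 50 mm and still, the camera held between the fingers (more than 2 N) with its middle more than 190 mm above the desk, the hasp open beyond 2.2 rad, no bystander displaced by more than 30 mm (value of joint each of upper_tube, lower_tube above 0.046 m and velocity of joint lower_tube below 0.01 m/s and value of joint hasp above 2.2 rad and height (world z) of head_grip above 0.19 m and contact force between the fingers and camera_head above 2 N); the arm keeps its last pose, push and grip.
It fails at once if the mast is raised with the hasp still over the camera (value of joint hasp below 1.2 rad and value of joint any of upper_tube, lower_tube above 0.012 m).
It fails at once if a bystander is moved by more than 30 mm (distance of any of mouse_black, eraser, usb_stick, stapler, tape_roll, marker from where it was at the start of the episode above 0.03 m).
It also fails if it takes over 43 s, if anything falls off the work surface, if the arm or the gripper's body presses on something with over 40 N, if the wrist force passes 120 N, or if a joint passes its speed limit or range.

ROBOT

A 7-joint arm with a two-finger parallel gripper is mounted at the origin on the work surface; the furniture and walls round the work are solid. World frame = base frame: x ahead of the robot, y to its left, z up, the work surface at z = 0. Lengths are in mm, angles in rad, forces in N, time in s.
With the tool pointing down it reaches from about 400 to 925 mm from the base axis. Payload 4.1 kg.
Tool frame: the origin (TCP) lies between the finger pads; the fingertips stand manip.tip_extent ahead of it and the grasp point (between the pads) lies 6 mm ahead of it (manip.tip_extent is the distance from the TCP to the fingertips, in mm); z points along the fingers, y is the line along which they close (so a half turn about z gives the same grasp; the last joint's range is limited). The gripper opens to 85 mm and grips with 20 to 120 N. Pads are 22 mm wide; open, the fingers measure 114 mm over their backs; the gripper's body (76 mm by 85 mm) begins 54 mm behind the grasp point. The pads swing forward as they close: fully open they stand 13 mm farther back than shut.
Start: joints at [1.22, 0.398, 0.045, 1.537, -0.019, 1.207, -0.051], TCP at [161.981, -629.525, 256.347] pointing down, gripper open.
Joint ranges: [-2.82, 2.82], [-0.49, 2.23], [-1.37, 1.46], [0, 2.46], [-1.36, 4.5], [0.23, 2], [-2.94, 2.94]. Speed limits (rad/s): [2.57, 2.57, 3.14, 3.14, 3.14, 3.14, 3.14].

INTERFACE

Orientations are given as a rotation vector (axis times angle).
In Python, from workcell import manip gives the robot as it stands. The module is installed in compiled form; this text tells all that it offers.
- The arm moves only by the tool move_arm, never from a script. Its argument "plan" is a list that holds one entry, the list of rows, each a list of 5 numbers: the shift along the tool's x, y, z in a scale on which 1.0 is 0.5 m, then the turn about the tool's z in normalised numbers (1 is pi rad), then the opening, from 0 (shut) to 1 (fully open). In form: [[[dx, dy, dz, twist, claw], ...]]. A call has 1 to 8 rows; each row is the pose to reach, as a shift and turn from the pose commanded when the call began, along the tool's axes at that moment; what a row does not reach only later rows make up. A row lasts 1/10 s, in which the tool goes at most 50 mm and 8.59 degrees, less where a joint would pass 70% of its speed; a pose out of reach is approached as far as the arm can. A shift or turn number past 1, either way, is cut back to 1. A call with a gripper value outside its range is refused whole. The fingers move at their own pace and stop on an object; "newtons" is the grip in N (left out, the last holds). Time passes only in rows, so rows that repeat a pose let the fingers close. It gives the time, the measured TCP pose, the force, the opening and the grip force at its end, in the units of the state.
- manip.get_obs(): the state, without advancing time (a new reading comes with each control period).
- manip.read_camera(name): name is "scene" or "top" or "wrist"; returns the picture (400x640x3 uint8, red, green, blue); there is no depth.
- manip.camera_info(name): a dict with "intrinsics" (3x3 intrinsics, pixels), "D" ([k1, k2, p1, p2, k3] as OpenCV has them; the pictures are not rectified), "rvec" (rotation vector, rad) and "tvec" (3), from world to camera coordinates, as OpenCV has them. Camera axes: x right, y down, z forward; pixel columns grow to the right and rows downward; lengths in mm; the calibration is good to about 2 mm. A picture is of the moment at which its call begins: read the wrist's pose just before it. camera_info takes no time and is no camera call; for the wrist camera it gives the pose at the moment of the call.
- manip.job_done(): hands the job in; it is judged then, once.
The state is a dict: "time_s": time; "joint_pos": joint angles; "qd": joint speeds; "joint_efforts": joint torques, N m; "ee_pos": TCP position; "tool_rot": TCP orientation; "contact_force": force on the tool from outside, world axes, zero at the start; "ft_torque": the same for the moment, N m; "finger_gap": finger opening in mm; "gripper_force": force on a finger pad.
Only numpy, scipy, OpenCV 4.12 (cv2) and the standard library are available. Lean on these libraries where they do the work, as an engineer would, in place of code of your own. Each camera call takes 0.05 s, during which the arm holds its last target. There are 200 camera calls.

## Working session

There is one attempt and no reset: what is moved stays moved. The work goes in short steps, Python scripts to look and compute and a tool call to move; the robot and the scene stay as the last step left them, time stands still between calls to the robot, and variables do not carry over. Pictures are saved under pics/ and viewed, at most 10 in all, crops included, and the job is handed in when it is done.

Besides the shell and the picture viewer there is one more tool, called as name(argument=value, ...), one argument or row to a line, values as JSON. move_arm: Moves the arm, as the interface text tells. Its arguments: {"type":"object","properties":{"plan":{"type":"array"},"newtons":{"type":"number"}},"required":["plan"]}

```bash
mkdir -p pics; python3 - <<'E'
from workcell import manip
import cv2
for n in("scene","top"):
    im=manip.read_camera(n); cv2.imwrite(f"pics/{n}0.png",im[:,:,::-1])
    i=manip.camera_info(n); print(n,i)
print(manip.get_obs(),manip.tip_extent)
E
```

```text
scene {'intrinsics': array([[386.4001438 ,   0.        , 320.27381624],
       [  0.        , 386.4001438 , 197.20013138],
       [  0.        ,   0.        ,   1.        ]]), 'D': array([-0.03996684,  0.        ,  0.        ,  0.        ,  0.        ]), 'rvec': array([ 1.85461329, -1.01072647,  0.59568446]), 'tvec': array([-543.48290022,  183.21461747,  868.98341442])}
top {'intrinsics': array([[484.12862226,   0.        , 315.40682165],
       [  0.        , 484.12862226, 204.74810594],
       [  0.        ,   0.        ,   1.        ]]), 'D': array([-0.1011211,  0.       ,  0.       ,  0.       ,  0.       ]), 'rvec': array([ 2.09634864, -2.12575694,  0.23267191]), 'tvec': array([-375.31088909,  442.76287788,  907.59186944])}
{'time_s': 0.1, 'joint_pos': array([ 1.22001526,  0.39912003,  0.0450133 ,  1.53771701, -0.01870426,
        1.2069045 , -0.05073   ]), 'qd': array([-0.00096588, -0.00138531, -0.00067492, -0.00348328, -0.00066575,
       -0.00086173,  0.00125445]), 'joint_efforts': array([ 4.16252034e-03, -4.76263082e+01,  1.37055293e+00, -2.54949832e+01,
        1.19286863e-02,  5.07624602e-03,  6.20189724e-06]), 'ee_pos': array([ 161.84983669, -629.00128495,  255.38200894]), 'tool_rot': array([-3.11502683e+00, -3.94399268e-01,  5.07087791e-04]), 'contact_force': array([-0.08709124,  0.09972252, -0.74053001]), 'ft_torque': array([ 0.0197964 ,  0.02360705, -0.03583919]), 'gripper_force': 0.0, 'finger_gap': 85.17753129492638} 25.0
```

View pics/scene0.png

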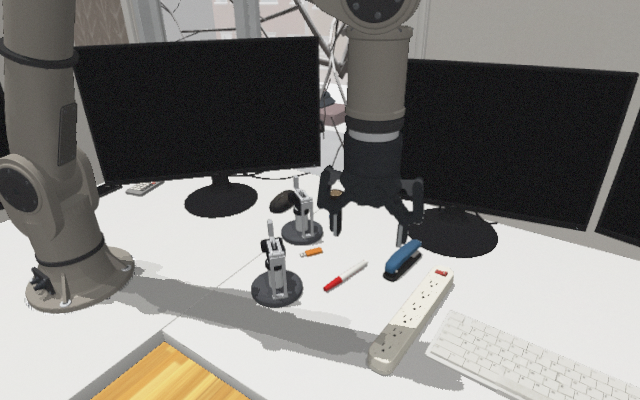

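View pics/top0.png

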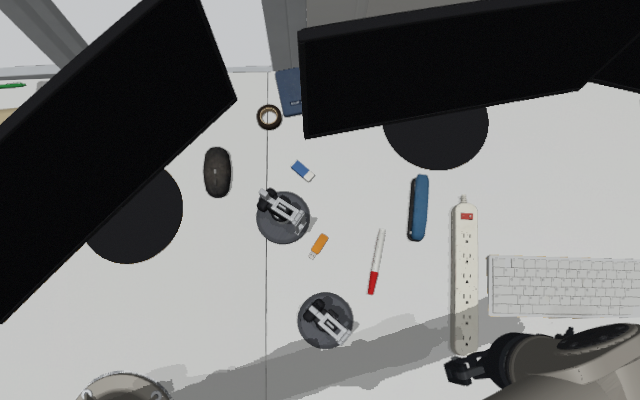

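The top picture shows two masts, at (283,217) and (325,320). The first is farther left, so it is the target. The eraser is at (303,171) and the USB stick at (319,245). I'll zoom in for exact points.

```bash
cat > h.py <<'E'
import numpy as np,cv2
from workcell import manip
def proj(n,P,i=None):
    i=i or manip.camera_info(n)
    return cv2.projectPoints(np.float64(P).reshape(-1,1,3),i["rvec"],i["tvec"],i["intrinsics"],i["D"])[0].reshape(-1,2)
def back(n,uv,z,i=None):
    i=i or manip.camera_info(n); R=cv2.Rodrigues(i["rvec"])[0]
    p=cv2.undistortPoints(np.float64(uv).reshape(-1,1,2),i["intrinsics"],i["D"]).reshape(-1,2)
    d=np.c_[p,np.ones(len(p))]@R; c=-R.T@i["tvec"].ravel(); s=(np.broadcast_to(z,len(p))-c[2])/d[:,2]
    return c+d*s[:,None]
def mast(x,y,a,pts):
    c,s=np.cos(a),np.sin(a); return np.float64(pts)@np.array([[c,s,0],[-s,c,0],[0,0,1]])+[x,y,0]
E
python3 - <<'E'
from h import *
im=cv2.imread("pics/top0.png")[150:270,210:350]; a=cv2.resize(im,None,fx=5.7,fy=4.98*1.0,interpolation=cv2.INTER_CUBIC)
a=cv2.resize(im,None,fx=5,fy=5,interpolation=cv2.INTER_CUBIC)
cv2.imwrite("pics/t1.png",a)
print(back("top",[[283,217],[325,320],[303,171],[319,245]],[18,18,12,8]).round())
E
```

```text
[[ 420. -316.   18.]
 [ 214. -397.   18.]
 [ 518. -357.   12.]
 [ 363. -388.    8.]]
```

View pics/t1.png

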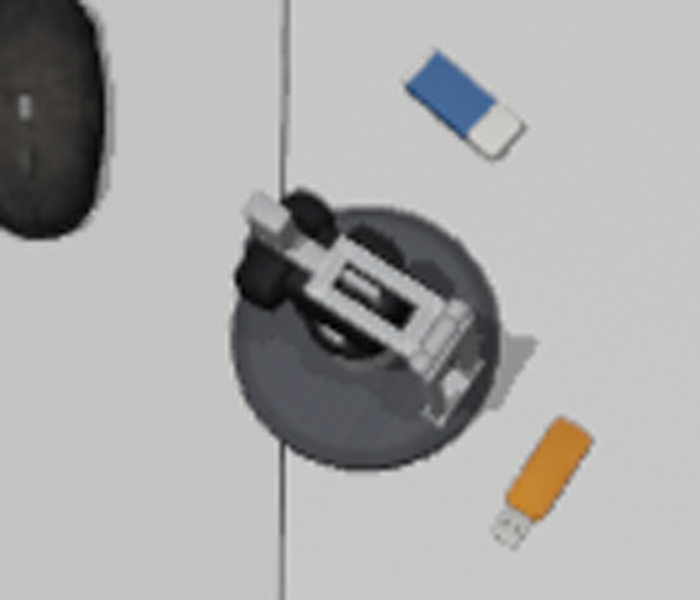

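```bash
python3 - <<'E'
from h import *
from scipy.optimize import least_squares
uv=np.array([[366,338],[266,209],[452,335]])/5+[210,150]
M=[[0,0,18],[-31,0,156],[40,0,124]]
i=manip.camera_info("top")
r=least_squares(lambda p:(proj("top",mast(*p,M),i)-uv).ravel(),[420,-316,-2.4])
print(r.x,r.fun.round(2)); x=r.x
for n,c in(("top",None),("scene",None)):
    im=cv2.imread(f"pics/{n}0.png"); S=5
    P=[[55*np.cos(t),55*np.sin(t),18] for t in np.arange(0,6.28,.3)]+[[-31,0,144],[-31,0,156],[40,0,122],[40,12.5,124],[40,-12.5,124],[-11,12.5,124],[-11,-12.5,124],[0,15,100],[0,22,100]]
    q=proj(n,mast(*x,P)); c=q.mean(0).astype(int)-[60,60]
    a=cv2.resize(im[c[1]:c[1]+120,c[0]:c[0]+120],None,fx=S,fy=S,interpolation=cv2.INTER_CUBIC)
    for k in q: cv2.circle(a,tuple(((k-c+.5)*S).astype(int)),2,(0,0,255),-1)
    cv2.imwrite(f"pics/c_{n}.png",a)
a=[cv2.imread(f"pics/c_{n}.png") for n in("top","scene")]
cv2.imwrite("pics/both.png",cv2.resize(np.hstack(a),(800,400)))
o=manip.get_obs(); print(cv2.Rodrigues(o["tool_rot"])[0].round(3))
print("wristcam",manip.camera_info("wrist"))
# monitor edges near: bottom edges in top view, in scene
E
```

```text
[ 420.30450907 -317.05381725   -2.12164857] [ 0.52 -0.98  0.81  1.16 -1.3  -0.29]
[[ 0.968  0.249 -0.001]
 [ 0.249 -0.968  0.002]
 [-0.    -0.002 -1.   ]]
wristcam {'intrinsics': array([[303.45245039,   0.        , 320.23017118],
       [  0.        , 303.45245039, 196.38550385],
       [  0.        ,   0.        ,   1.        ]]), 'D': array([-0.0588217,  0.       ,  0.       ,  0.       ,  0.       ]), 'rvec': array([-2.2977191 ,  1.78129517,  0.25561163]), 'tvec': array([-649.21331396,  -37.61581594,  379.51648259])}
```

View pics/both.png

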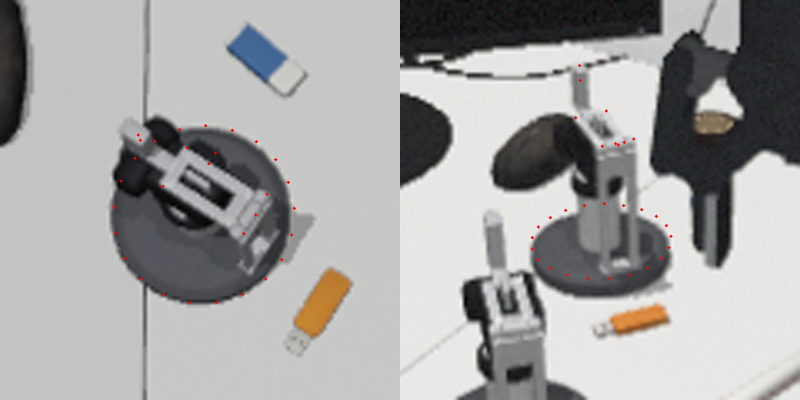

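The marks sit within a few mm of the target mast in both views. Its fin top is at (579,68) in the scene crop and matches. Before moving I'll check monitor clearance by triangulation.

```bash
python3 - <<'E'
from h import *
from scipy.optimize import least_squares
a,b=manip.camera_info("top"),manip.camera_info("scene")
for name,t,s in(("L mon corner",[237,98],[321,168]),("R mon left",[304,137],[408,185]),("R mon topleft",[304,137],[406,60]),("L mon top",[237,98],[318,38]),("mouse",[217,172],[288,203]),("tape",[269,117],[336,192])):
    r=least_squares(lambda p:np.r_[proj("top",p,a)[0]-t,proj("scene",p,b)[0]-s],[500,-300,100]); print(name,r.x.round(),r.fun.round(1))
E
```

```text
L mon corner [ 653. -226.   81.] [-0.  0.  0. -0.]
R mon left [ 614. -410.   56.] [ 24.1 -17.5 -40.2   9.5]
R mon topleft [ 477. -405.  406.] [ 30.5 -21.9 -61.8  15.3]
L mon top [ 478. -297.  471.] [  6.1  -4.8 -14.9   2.7]
mouse [ 525. -178.    1.] [ 1.7 -1.5 -3.2  0.3]
tape [ 637. -287.   20.] [ 0.6 -0.5 -1.1  0.2]
```

The rows are not in the units I measure in: shifts go in shares of 0.5 m and turns go in shares of pi rad. I convert before sending: 0.24 m is 0.48, 0.2 m is 0.4, -0.6 rad is -0.191.

move_arm(
  plan=[
    [[0.08,-0.06,-0.02,-0.0318,1],[0.16,-0.118,-0.02,-0.0637,1],[0.24,-0.178,-0.02,-0.0955,1],[0.32,-0.238,-0.02,-0.1273,1],[0.4,-0.296,-0.02,-0.1592,1],[0.48,-0.356,-0.02,-0.191,1]],
  ],
)

```text
time_s: 0.7
ee_pos: [350.8, -395.4, 266.1]
tool_rot: [-2.858, -1.304, 0.0]
contact_force: [0.3, -0.7, 0.5]
finger_gap: 85.6
gripper_force: 0.0
```

Scaled: 0.125 m is 0.25, 0.09 m is 0.18, -0.165 rad is -0.0525.

move_arm(
  plan=[
    [[0.09,-0.002,0.02,-0.0255,1],[0.18,-0.004,0.04,-0.0509,1],[0.25,-0.006,0.04,-0.0525,1],[0.25,-0.006,0.04,-0.0525,1],[0.25,-0.006,0.04,-0.0525,1]],
  ],
)

```text
time_s: 1.2
ee_pos: [430.3, -300.6, 246.0]
tool_rot: [-2.742, -1.532, 0.001]
contact_force: [-1.0, -0.4, 0.3]
finger_gap: 85.1
gripper_force: 0.0
```

```bash
python3 - <<'E'
from h import *
o=manip.get_obs(); i=manip.camera_info("wrist"); im=manip.read_camera("wrist")[:,:,::-1].copy()
cv2.imwrite("pics/w1.png",im)
R=cv2.Rodrigues(i["rvec"])[0]; print(o["ee_pos"],o["tool_rot"],-R.T@i["tvec"].ravel())
np.savez("w1.npz",**i)
print(proj("wrist",mast(420.3,-317,-2.12,[[-31,0,156],[40,0,124],[0,0,18]]),i))
E
```

```text
[ 430.2706642  -300.61474648  245.98234612] [-2.74221217e+00 -1.53214583e+00  1.16681449e-03] [ 466.60891622 -240.43326818  364.71415383]
[[321.28421793 193.06704536]
 [321.32370776 260.69749586]
 [321.00939436 186.80841477]]
```

View pics/w1.png

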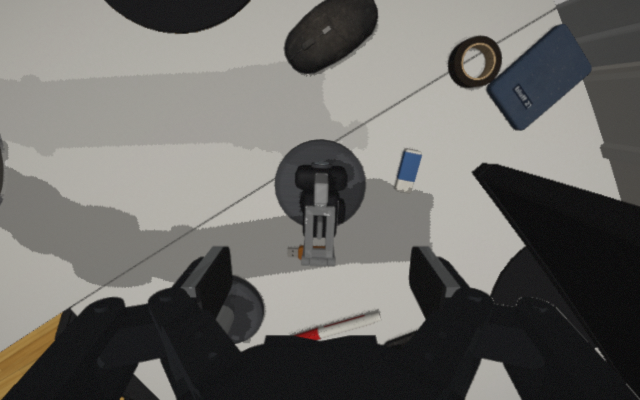

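The wrist view confirms the pose: the fin is at (320,190) and the hinge at (320,262), within 3 px of prediction, with the mast axis in line with the tool. Next I descend on the fin.

Scaled: 0.094 m is 0.188, 0.08 m is 0.16.

move_arm(
  plan=[
    [[0.024,0,0.06,0,1],[0.024,0,0.12,0,1],[0.024,0,0.16,0,0.8],[0.024,0,0.188,0,0.5],[0.024,0,0.188,0,0.3],[0.024,0,0.188,0,0.0],[0.024,0,0.188,0,0.0],[0.024,0,0.188,0,0.0]],
  ],
  newtons=25,
)

```text
time_s: 2.05
ee_pos: [436.4, -291.4, 153.6]
tool_rot: [2.745, 1.527, -0.0]
contact_force: [-1.8, 1.1, 3.9]
finger_gap: 9.3
gripper_force: 26.1
```

move_arm(
  plan=[
    [[0,0,0,0,0],[0,0,0,0,0],[0,0,0,0,0]],
  ],
)

```text
time_s: 2.35
ee_pos: [436.4, -291.4, 153.5]
tool_rot: [2.744, 1.528, -0.0]
contact_force: [-3.3, 0.8, 6.0]
finger_gap: 9.7
gripper_force: 26.6
```

Scaled: -0.0359 m is -0.0718, -0.031 m is -0.062.

move_arm(
  plan=[
    [[-0.006,0,-0.014,0,0],[-0.013,0,-0.0274,0,0],[-0.022,0,-0.04,0,0],[-0.0312,0,-0.0516,0,0],[-0.0424,0,-0.062,0,0],[-0.0538,0,-0.0718,0,0],[-0.0538,0,-0.0718,0,0]],
  ],
)

```text
time_s: 3.05
ee_pos: [421.4, -314.4, 189.0]
tool_rot: [-2.744, -1.527, 0.001]
contact_force: [-1.5, 4.5, 2.6]
finger_gap: 9.7
gripper_force: 24.5
```

Scaled: -0.0576 m is -0.1152, -0.05 m is -0.1.

move_arm(
  plan=[
    [[-0.013,0,-0.008,0,0],[-0.0262,0,-0.0152,0,0],[-0.0404,0,-0.0204,0,0],[-0.0548,0,-0.025,0,0],[-0.07,0,-0.0274,0,0],[-0.085,0,-0.029,0,0],[-0.1,0,-0.0282,0,0],[-0.1152,0,-0.0268,0,0]],
  ],
)

```text
time_s: 3.85
ee_pos: [389.6, -362.6, 201.5]
tool_rot: [-2.74, -1.528, 0.005]
contact_force: [-4.9, 5.5, 0.4]
finger_gap: 9.6
gripper_force: 24.3
```

Scaled: -0.0497 m is -0.0994, -0.045 m is -0.09.

move_arm(
  plan=[
    [[-0.015,0,0.004,0,0],[-0.0292,0,0.0082,0,0],[-0.0432,0,0.0146,0,0],[-0.0562,0,0.022,0,0],[-0.0686,0,0.031,0,0],[-0.0798,0,0.0408,0,0],[-0.09,0,0.052,0,0],[-0.0994,0,0.064,0,0]],
  ],
)

```text
time_s: 4.65
ee_pos: [361.2, -405.6, 169.1]
tool_rot: [-2.74, -1.525, 0.009]
contact_force: [-7.3, 6.0, 2.6]
finger_gap: 9.6
gripper_force: 26.8
```

Scaled: 0.013 m is 0.026, -0.0072 m is -0.0144.

move_arm(
  plan=[
    [[-0.008,0,0.013,0,0],[-0.0144,0,0.026,0,0],[-0.0144,0,0.026,0,0],[-0.0144,0,0.026,0,0.4],[-0.0144,0,0.026,0,0.6],[-0.0144,0,0.026,0,0.6],[-0.0144,0,0.026,0,0.6]],
  ],
)

```text
time_s: 5.35
ee_pos: [362.5, -412.0, 157.2]
tool_rot: [2.742, 1.529, 0.0]
contact_force: [-0.4, -0.2, 0.1]
finger_gap: 50.9
gripper_force: 0.0
```

Scaled: -0.1 m is -0.2, -0.07 m is -0.14.

move_arm(
  plan=[
    [[0,0,-0.06,0,1],[0,0,-0.14,0,1],[0,0,-0.2,0,1],[0,0,-0.2,0,1],[0,0,-0.2,0,1]],
  ],
)

```text
time_s: 5.85
ee_pos: [362.4, -411.6, 257.3]
tool_rot: [2.742, 1.529, 0.0]
contact_force: [0.2, -0.2, -0.6]
finger_gap: 85.6
gripper_force: 0.0
```

```bash
python3 - <<'E'
from h import *
P=[[0,0,119],[74,0,125]]
i=manip.camera_info("wrist"); w=manip.read_camera("wrist")[:,:,::-1].copy(); s=manip.read_camera("scene")[:,:,::-1].copy()
o=manip.get_obs();print(o["ee_pos"],o["tool_rot"],proj("wrist",mast(420.3,-317,-2.12,P),i))
s=cv2.resize(s[160:280,220:380],(533,400))
cv2.imwrite("pics/v2.png",cv2.resize(np.hstack([w[:,120:520],s]),None,fx=.85,fy=.85))
E
```

```text
[ 361.50096955 -410.80805371  255.36452585] [-2.74224621e+00 -1.52879160e+00  1.14139512e-03] [[320.11373886  54.92546432]
 [320.54056158 149.86604832]]
```

View pics/v2.png

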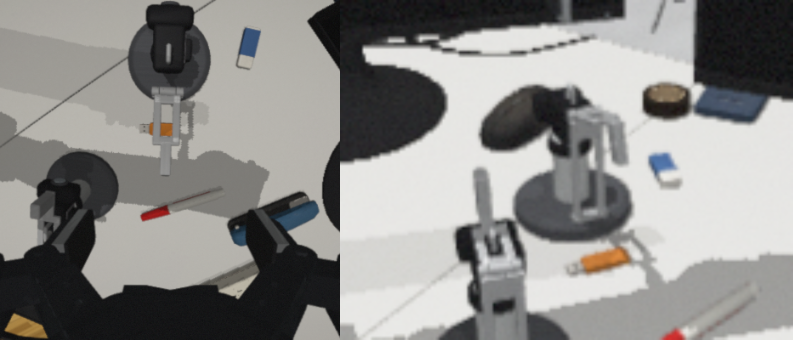

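The hasp is thrown fully to the back: its tongue is at (165,165) in the wrist crop and the head is clear at (172,50). The USB stick, eraser and marker are undisturbed. Next I grip the head.

Scaled: 0.111 m is 0.222, 0.001 m is 0.002.

move_arm(
  plan=[
    [[0.08,0.002,0,0,1],[0.16,0.002,0,0,1],[0.222,0.002,0,0,1],[0.222,0.002,0.08,0,1],[0.222,0.002,0.16,0,1],[0.222,0.002,0.2,0,1],[0.222,0.002,0.2,0,1]],
  ],
)

```text
time_s: 6.65
ee_pos: [418.2, -315.4, 152.1]
tool_rot: [-2.736, -1.526, 0.006]
contact_force: [-0.6, -0.4, -0.6]
finger_gap: 85.6
gripper_force: 0.0
```

```bash
python3 - <<'E'
from h import *
i=manip.camera_info("wrist"); w=manip.read_camera("wrist")[:,:,::-1].copy()
o=manip.get_obs();print(o["ee_pos"],o["tool_rot"],o["contact_force"],proj("wrist",mast(420.3,-317,-2.12,[[-21,15,118.5],[-21,-15,118.5],[21,15,118.5],[21,-15,118.5],[10,22,100],[-10,22,100],[0,0,118.5]]),i))
cv2.imwrite("pics/v3.png",cv2.resize(w[130:330,170:470],(780,520)))
E
```

```text
[ 419.81134326 -316.44142634  154.38469647] [-2.739699   -1.52747093  0.00334057] [-0.27275035 -0.34112875  0.83036825] [[355.37880747 205.70791583]
 [298.54834089 205.77298077]
 [353.1658387  275.98337642]
 [300.42241674 275.94634167]
 [362.2358557  244.33105521]
 [363.4429115  213.66859238]
 [326.86453224 242.22099942]]
```

View pics/v3.png

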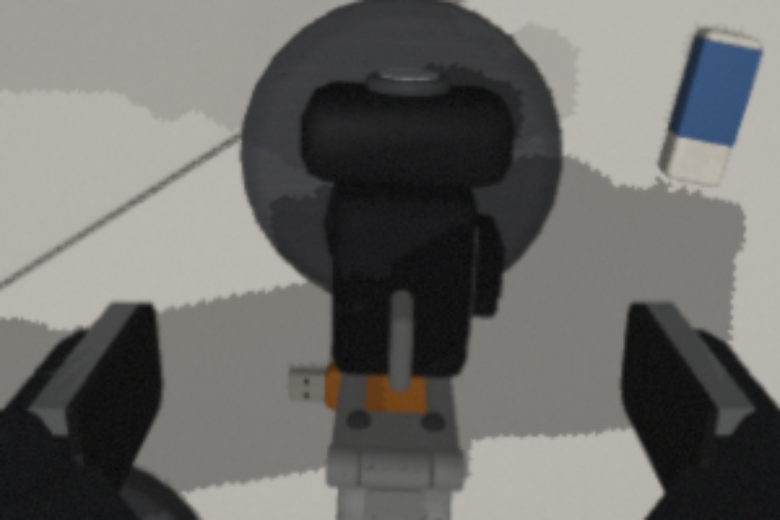

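The button is on the right at crop (487,265), and the head is centred between the pads to within about 1 mm. I'll descend and pinch.

Scaled: 0.05 m is 0.1, 0.025 m is 0.05.

move_arm(
  plan=[
    [[0.002,0,0.05,0,1],[0.002,0,0.1,0,1],[0.002,0,0.1,0,0.7],[0.002,0,0.1,0,0.4],[0.002,0,0.1,0,0.2],[0.002,0,0.1,0,0.2],[0.002,0,0.1,0,0.2],[0.002,0,0.1,0,0.2]],
  ],
  newtons=40,
)

```text
time_s: 7.5
ee_pos: [420.6, -316.0, 108.6]
tool_rot: [-2.744, -1.525, 0.003]
contact_force: [-6.4, 4.3, 11.3]
finger_gap: 30.5
gripper_force: 40.8
```

move_arm(
  plan=[
    [[0,0,0,0,0.2],[0,0,0,0,0.2],[0,0,0,0,0.2]],
  ],
)

```text
time_s: 7.8
ee_pos: [420.6, -316.0, 108.6]
tool_rot: [-2.744, -1.525, 0.003]
contact_force: [-6.1, 3.8, 10.6]
finger_gap: 30.1
gripper_force: 40.8
```

Scaled: -0.048 m is -0.096, -0.045 m is -0.09.

move_arm(
  plan=[
    [[0,0,-0.016,0,0.2],[0,0,-0.032,0,0.2],[0,0,-0.048,0,0.2],[0,0,-0.064,0,0.2],[0,0,-0.08,0,0.2],[0,0,-0.09,0,0.2],[0,0,-0.096,0,0.2],[0,0,-0.096,0,0.2]],
  ],
)

```text
time_s: 8.6
ee_pos: [420.7, -316.1, 155.0]
tool_rot: [-2.743, -1.528, 0.002]
contact_force: [-5.5, 3.8, -1.7]
finger_gap: 30.5
gripper_force: 41.4
```

Scaled: -0.046 m is -0.092, -0.042 m is -0.084.

move_arm(
  plan=[
    [[0,0,-0.012,0,0.2],[0,0,-0.024,0,0.2],[0,0,-0.04,0,0.2],[0,0,-0.056,0,0.2],[0,0,-0.072,0,0.2],[0,0,-0.084,0,0.2],[0,0,-0.092,0,0.2],[0,0,-0.092,0,0.2]],
  ],
)

```text
time_s: 9.4
ee_pos: [420.8, -316.1, 201.4]
tool_rot: [-2.743, -1.528, 0.002]
contact_force: [-5.7, 4.2, -1.3]
finger_gap: 30.0
gripper_force: 41.6
```

Scaled: -0.009 m is -0.018, -0.008 m is -0.016.

move_arm(
  plan=[
    [[0,0,-0.006,0,0.2],[0,0,-0.012,0,0.2],[0,0,-0.016,0,0.2],[0,0,-0.018,0,0.2],[0,0,-0.018,0,0.2],[0,0,-0.018,0,0.2]],
  ],
)

```text
time_s: 10.0
ee_pos: [420.8, -316.1, 209.0]
tool_rot: [-2.742, -1.528, 0.002]
contact_force: [-4.7, 2.6, -9.4]
finger_gap: 30.2
gripper_force: 41.2
```

Scaled: -0.002 m is -0.004, -0.001 m is -0.002.

move_arm(
  plan=[
    [[0,0,-0.002,0,0.2],[0,0,-0.004,0,0.2],[0,0,-0.004,0,0.2],[0,0,-0.004,0,0.2]],
  ],
)

```text
time_s: 10.4
ee_pos: [420.7, -316.0, 209.2]
tool_rot: [-2.741, -1.528, 0.002]
contact_force: [-1.1, 0.6, -26.7]
finger_gap: 29.9
gripper_force: 42.0
```

```bash
python3 - <<'E'
from h import *
o=manip.get_obs();print(o["ee_pos"],o["contact_force"],o["gripper_force"])
s=manip.read_camera("scene")[:,:,::-1].copy(); s=s[130:280,220:420]
s=cv2.resize(s,(800,600),interpolation=cv2.INTER_CUBIC)
for p,c in zip(proj("scene",mast(420.3,-317,-2.12,[[0,0,200],[0,0,79],[43,0,119]])),((0,0,255),(0,255,0),(255,0,0))): cv2.circle(s,tuple(((p-[220,130])*4).astype(int)),4,c,-1)
cv2.imwrite("pics/v4.png",s)
E
```

```text
[ 420.74362006 -316.00357298  209.24890146] [ -1.08099156   0.55229519 -26.74362874] 41.981656551361084
```

View pics/v4.png

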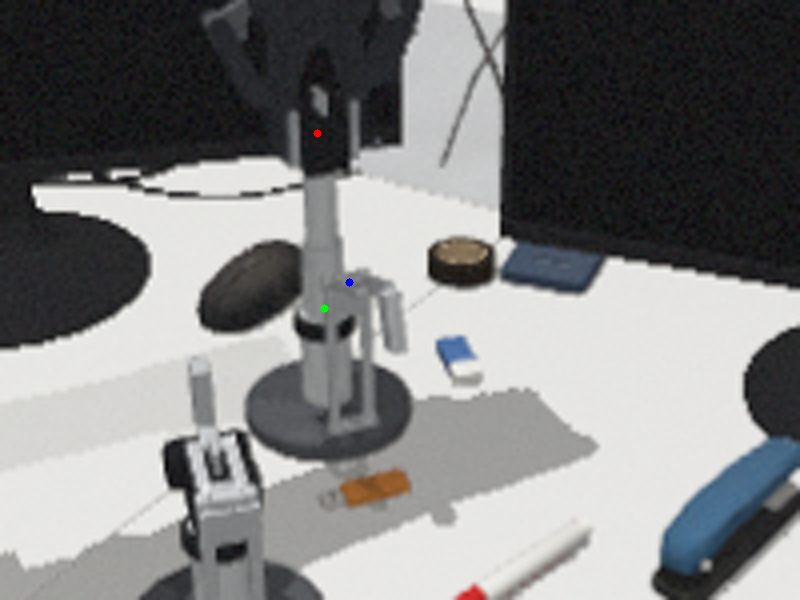

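The picture shows the mast fully drawn out, with the head at (317,133) where predicted, the hasp open at (390,310) and the bystanders in place. The pull against the stop is 27 N, so I'll relax it slightly and hand in.

Scaled: 0.001 m is 0.002.

move_arm(
  plan=[
    [[0,0,0.002,0,0.2],[0,0,0.002,0,0.2],[0,0,0.002,0,0.2],[0,0,0.002,0,0.2]],
  ],
)

```text
time_s: 10.85
ee_pos: [420.8, -316.0, 209.2]
tool_rot: [-2.742, -1.528, 0.002]
contact_force: [-2.8, 1.3, -25.0]
finger_gap: 30.2
gripper_force: 42.0
```

```bash
python3 - <<'E'
from h import *
o=manip.get_obs();print(o["ee_pos"],o["contact_force"],o["gripper_force"])
if o["ee_pos"][2]>207.5 and o["gripper_force"]>20: print(manip.job_done())
E
```

```text
[ 420.80396042 -315.99408933  209.23741741] [ -2.846847     1.25625409 -24.97780832] 41.98677957057953
the job is handed in; nothing more can be done
None
```

I handed the job in at about 11 s of the 43 s allowed: the hasp is thrown to the back, the mast is pulled out about 100 mm to its second stop, the camera is still gripped at about 42 N, and no bystander looked moved in the last picture; no verdict came back.

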